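# Clip a mallet face into the glue press

## Robot

A 6-joint arm with a two-finger parallel gripper is mounted at the origin on the work surface. World frame = base frame: x ahead of the robot, y to its left, z up, the work surface at z = 0. Lengths are in mm, angles in degrees, forces in N, time in s.
With the tool pointing down it reaches from about 300 to 850 mm from the base axis. Payload 4.2 kg.
Tool frame: the origin (TCP) lies at the very end of the fingers, on their centre line; the grasp point (between the pads) lies 19 mm behind it; z points along the fingers, y is the line along which they close (so a half turn about z gives the same grasp; the last joint's range is limited). The gripper opens to 91 mm and grips with 3 to 60 N. Pads are 32 mm wide; open, the fingers measure 118 mm over their backs; the gripper's body (76 mm by 178 mm) begins 60 mm behind the grasp point.
Start: joints at [66.635, 18.312, 89.639, -0, 72.044, -1.146], TCP at [217.441, 532.318, 213.976] pointing down, gripper open.
Joint ranges: [-177.97, 177.97], [-48.28, 115.42], [12.27, 149.76], [-77.06, 257.06], [2.81, 150.46], [-146.56, 146.56]. Speed limits (degrees/s): [147.25, 147.25, 180, 180, 180, 180].

## Interface

Orientations are given as [roll, pitch, yaw] about the fixed x, y, z axes, in that order (R = Rz(yaw) Ry(pitch) Rx(roll)).
In Python, from workcell import env, eyes gives the robot as it stands.
- The arm moves only by the tool send_rows, never from a script. Its argument "targets" is text: rows parted by semicolons, each of 7 numbers parted by spaces: the shift along the tool's x, y, z in m, then the turn, a rotation vector about the tool's x, y, z in degrees, then the opening in per cent of the stroke, from 0 (shut) to 100 (fully open). A call has 1 to 12 rows; each row is the pose to reach, as a shift and turn from the pose commanded when the call began, along the tool's axes at that moment; what a row does not reach only later rows make up. A row lasts 1/12 s, in which the tool goes at most 41.7 mm and 7.16 degrees, less where a joint would pass 70% of its speed; a pose out of reach is approached as far as the arm can. A call with a gripper value outside its range is refused whole. The fingers move at their own pace and stop on an object; "grip_force" is the grip in N (left out, the last holds). Time passes only in rows, so rows that repeat a pose let the fingers close. It gives the time, the measured TCP pose, the force, the opening and the grip force at its end, in the units of the state.
- env.state(): the state, without advancing time (a new reading comes with each control period).
- eyes.grab_frame(name): name is "side" or "top" or "wrist"; returns a dict with "image" (480x640x3 uint8, blue, green, red), "fovy" (degrees; the focal length in pixels is half the picture's height over the tangent of half this angle, whatever the lens; pixels are square), "cx", "cy" (the principal point, pixels), "eye" and "attitude" of the camera in the world. Camera axes: x right, y up, looking along -z (the intrinsics and any distortion apply to the point x, -y, -z); pixel columns grow to the right and rows downward; lengths in mm; the calibration is good to about 2 mm. A picture is of the moment at which its call begins. There is no depth.
- env.job_done(): hands the job in; it is judged then, once.
The state is a dict: "time_s": time; "qpos": joint angles; "qvel": joint speeds; "effort": joint torques, N m; "ee_pos": TCP position; "ee_rot": TCP orientation; "force": force on the tool from outside, world axes, zero at the start; "torque": the same for the moment, N m; "gripper_width": finger opening in mm; "gripper_force": force on a finger pad.
Only numpy, scipy, OpenCV 4.12 (cv2) and the standard library are available. Lean on these libraries where they do the work, as an engineer would, in place of code of your own. Each camera call takes 0.05 s, during which the arm holds its last target. There are 200 camera calls.

## Task

Take the square mallet face out of the slotted rest and stand it upright in the glue press, on the press floor between the two cheeks and about midway along them, and let go of it. Then swing the hinged cheek up against it, take the sprung clamp off its post, and clip it squarely from above over both cheeks at the middle of the press, pushed fully down so that its crown rests on the top edge of the face, and let it go. Leave the round face, the copper collar and the brass gauge where they are.

Things in the scene. Friction and masses are not known exactly. Their poses are not given: they have to be found in the camera images.
- press: Glue press, fixed: walnut base 75 (x) x 110 (y) x 12 mm high, on it two upright steel cheeks 6 mm thick, 80 long (y), 52 high, tops 64 mm above the shelf. Origin: centre of the base's underside, midway between and along the cheeks; x runs across the cheeks, y along them, z up. Fixed cheek on the +x side (x = +5.5 to +11.5 mm), hinged cheek on the -x side (mirrored, when upright).
- press_floor (a point): Middle of the press's floor, where the middle of the face's lower edge belongs: a strip 11 mm wide (x) and 80 long between the cheeks, 24 mm above the shelf. Upright cheeks are 11 mm apart; with the hinged one open there is 15 mm or more. The 60 mm face standing here has its top edge 84 mm above the shelf, 20 mm above the cheeks. Axes as the press.
- leaf (a joint): Tilt of the hinged cheek, rad: 0 upright, growing as it leans outwards (to the press's -x) up to 0.8; starts open. Hinge line along the press's y at x = -5.5, z = 12 mm, the cheek's inner lower edge. Stiff hinge (0.08 N m): it stays where it is left; push its outer side near the top with 2 to 4 N until it stops against the face, at about -0.02.
- leaf_edge (a point): Middle of the top edge of the hinged cheek, 52 mm from the hinge line, at mid-thickness.
- rest: Slotted walnut rest, fixed, 44 (x) x 156 (y) x 30 mm high, with two slots 13 mm wide (x), 63 long (y), 15 deep, end to end at y = -36 and +36 mm. One holds the square face, the other the round one; which is which varies. Origin: centre of its underside.
- square_face: Square striped plastic mallet face, 60 x 60 x 10 mm, 30 to 65 g, standing on edge in a slot of the rest, 45 mm of it above the rest. Origin: middle of its lower edge; x across its 10 mm thickness, y along its width, z up to its top edge at 60 mm. Pinch it across its thickness from above, near the top.
- round_face: Round striped plastic mallet face, 60 mm diameter, 10 mm thick, on edge in the other slot. Not used; leave it alone. Origin: its lowest point; x across its thickness.
- post: Wooden post on which the clamp is parked, fixed: base 90 x 80 x 12 mm, on it an upright board 14 mm thick (x), 45 mm wide (y), its top edge 70 mm above the shelf. Origin: centre of its underside.
- clamp: Sprung steel clamp, 120 g, 92 mm high, 26 wide, two levers on one pivot, parked astride the post's board, jaws down, handles up. Origin: the pivot; x is the line along which jaws and handles close, y along the pivot pin, z up. Flat handle pads 26 wide (y), 16 high lean outwards as parked, top edges outermost: 59 mm over the outsides at z = +46 mm. Jaw rolls: 4 mm radius, at x = +-11, z = -42 mm.
- clamp_crown (a point): Middle of the clamp's crown, the flat underside (12 x 24 mm) of the pivot block, 7 mm below the pivot. Parked, it rests on the post's top edge; clipped on the press, it rests on the top edge of the face (pivot 91 mm above the shelf).
- jaw_a (a joint): Opening of each clamp lever, rad (both move alike): 0 parked (14 mm between the jaws), 0.28 at the open stop, about 0.1 clipped on the loaded press. Squeezing the handles (5 N, 10 N at the stop; 30 N holds it well) to 32 mm over the outsides opens the jaws to 37 mm; the handle pads are then upright, parallel, from 36 to 52 mm above the pivot. Let go, it springs shut.
- collar: Copper mallet collar, a ring 42 mm outside, 32 inside, 28 high, standing on the shelf. Bystander. Origin: centre of its underside.
- gauge: Brass depth gauge lying on the shelf, a bar 16 x 75 x 10 mm with a 6 mm rod that projects 50 mm at +y. Bystander. Origin: centre of the bar's underside.
There are look-alikes about, which are no part of the job. Leave any brown or turquoise look-alike of the square_face alone. Of the things that look like the clamp, the larger one is meant.

How it is judged:
By the outcome, as a careful person would: the job done as asked, in the order asked, and still so for the second after the job is handed in, with the robot touching nothing.
It also fails if it takes over 72 s, if anything falls off the work surface, if the arm or the gripper's body presses on something with over 40 N, if the wrist force passes 120 N, or if a joint passes its speed limit or range.

## Working session

There is one attempt and no reset: what is moved stays moved. The work goes in short steps, Python scripts to look and compute and a tool call to move; the robot and the scene stay as the last step left them, time stands still between calls to the robot, and variables do not carry over. Pictures are saved under pics/ and viewed, at most 10 in all, crops included, and the job is handed in when it is done.

Besides the shell and the picture viewer there is one more tool, called after "Emit:" as name(argument=value, ...), one argument or row to a line, values as JSON. send_rows: Moves the arm, as the interface text tells. Its arguments: {"type":"object","properties":{"targets":{"type":"string"},"grip_force":{"type":"number"}},"required":["targets"]}

```bash
mkdir -p pics; ls
python3 - <<'E'
from workcell import env, eyes
import cv2
print(env.state())
for n in("side","top","wrist"):
    f=eyes.grab_frame(n); cv2.imwrite(f"pics/{n}0.png",f["image"]); print(n,{k:v for k,v in f.items() if k!="image"})
E
```

```text
pics
{'time_s': 0.0, 'qpos': array([ 6.66336732e+01,  1.83508083e+01,  8.97058375e+01,  1.63884693e-04,
        7.20426522e+01, -1.14497941e+00]), 'qvel': array([ 0.08146216,  0.02696248, -0.00618827, -0.03938677,  0.04787041,
        0.10026337]), 'effort': array([ 1.76309612e-03, -4.12468529e+01, -2.31975228e+01,  7.28629204e-02,
        4.58164327e-02, -1.47228511e-04]), 'ee_pos': array([217.24992767, 531.84371865, 213.13247179]), 'ee_rot': array([-1.79900725e+02, -2.13998509e-03,  1.57778600e+02]), 'force': array([-0.0267266 , -0.31664683,  0.82853925]), 'torque': array([ 0.01027811, -0.02677387, -0.01224799]), 'gripper_force': 0.0, 'gripper_width': 91.12960891852718}
side {'fovy': 44.273886421689966, 'cx': 318.10871157517835, 'cy': 249.83854123983897, 'eye': array([ 299.02020825, -510.47149805,  777.62881354]), 'attitude': array([ 41.55646558,   0.91598321, -29.60198796])}
top {'fovy': 43.549241236169884, 'cx': 319.91683476837045, 'cy': 230.37674234036228, 'eye': array([ 477.0991294 ,   21.16467391, 1140.37982907]), 'attitude': array([  5.26657989,   0.33364979, -88.55350206])}
wrist {'fovy': 67.7411274088704, 'cx': 320.66665900099804, 'cy': 240.52402581790764, 'eye': array([150.42790809, 560.43335451, 384.24147671]), 'attitude': array([-1.50230218e+01,  5.13910758e-02,  6.77486951e+01])}
```

View pics/top0.png

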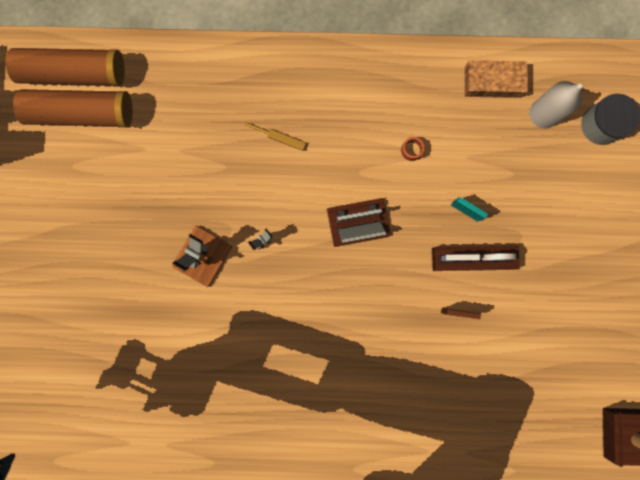

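View pics/side0.png

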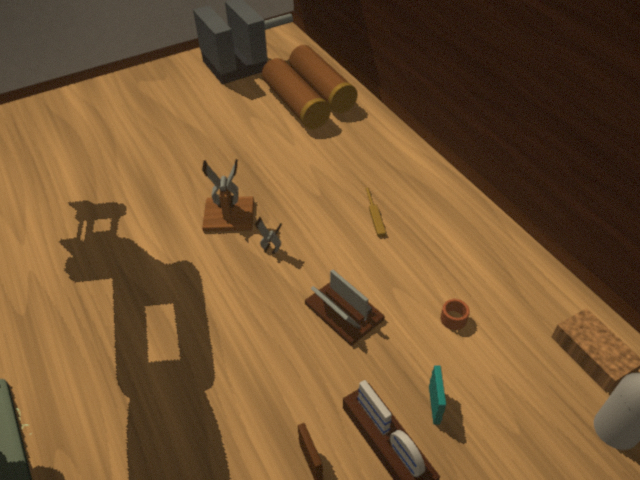

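```bash
cat > h.py <<'E'
import numpy as np, cv2
from scipy.spatial.transform import Rotation as R
def ray(f,u,v):
    fl=240/np.tan(np.radians(f["fovy"]/2))
    d=np.array([(u-f["cx"])/fl,-(v-f["cy"])/fl,-1])
    return R.from_euler("xyz",f["attitude"],degrees=True).apply(d)
def at(f,u,v,z):
    d=ray(f,u,v); return f["eye"]+d*(z-f["eye"][2])/d[2]
def proj(f,p):
    fl=240/np.tan(np.radians(f["fovy"]/2))
    c=R.from_euler("xyz",f["attitude"],degrees=True).inv().apply(np.asarray(p)-f["eye"])
    return np.array([f["cx"]-fl*c[0]/c[2], f["cy"]+fl*c[1]/c[2]])
def go(s,pos,rpy):
    """shift (m, tool axes) and rotvec deg from state pose to target"""
    r0=R.from_euler("xyz",s["ee_rot"],degrees=True); r1=R.from_euler("xyz",rpy,degrees=True)
    return r0.inv().apply(np.array(pos)-s["ee_pos"])/1000, (r0.inv()*r1).as_rotvec(degrees=True)
E
python3 - <<'E'
import cv2,numpy as np,pickle
from h import *
t=cv2.imread("pics/top0.png");s=cv2.imread("pics/side0.png")
def c(im,x,y,w,h,k): return cv2.resize(im[y:y+h,x:x+w],(w*k,h*k),interpolation=cv2.INTER_CUBIC)
m=np.zeros((600,800,3),np.uint8)
a=c(t,425,190,100,100,4)[:300];m[:300,:400]=a   # top rest (425..525,190..265)
m[:300,400:]=c(t,310,185,100,75,4)
m[300:,:400]=c(t,165,215,133,100,3)[:300,:399].copy() if 0 else c(t,165,215,100,75,4)
m[300:,400:]=c(s,335,370,100,75,4) if 0 else cv2.resize(s[365:480,300:453],(400,300),interpolation=cv2.INTER_CUBIC)
cv2.imwrite("pics/m0.png",m)
E
```

```text
(no output)
```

View pics/m0.png

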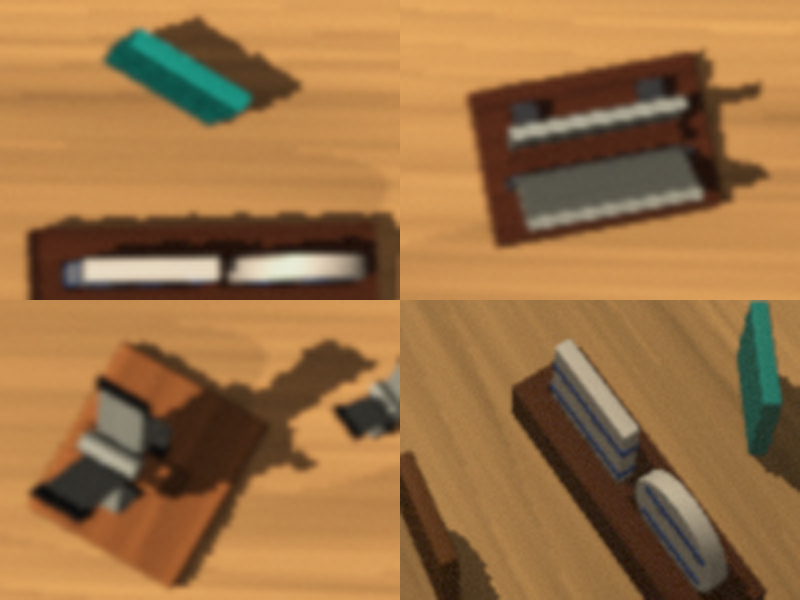

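Run:
```python
from workcell import env, eyes
from h import *
f=eyes.grab_frame("top"); s=env.state(); np.set_printoptions(precision=1,suppress=True)
for n,u,v,z in [("sqL",445,257.7,75),("sqR",480.3,256.8,75),("fixL",337.5,218,64),("fixR",382,210.5,64),("leafL",342.5,241,50),("leafR",386,233,50),("baseTL",327.5,208.5,12),("baseTR",384.5,198.5,12),("baseBL",334.5,245.5,12),("pivotL",184.5+0.5,248+3,77),("pivotR",199.5,257.5-5,77),("small",262,240,20),("collar",413,149,20),("turq",470,209,40),("brown",462,312,40),("postTop",196.5,301-215+215-0,12)]:
    print(n,at(f,u,v,z)[:2])
f=eyes.grab_frame("wrist"); print(proj(f,s["ee_pos"]))
r=R.from_euler("xyz",s["ee_rot"],degrees=True); print(r.inv().apply(f["eye"]-s["ee_pos"]))
```

```text
sqL [ 532.  -192.9]
sqR [ 535.2 -255.3]
fixL [599.3  -1.2]
fixR [614.9 -81.1]
leafL [559.  -11.5]
leafR [575.6 -90.4]
baseTL [622.8  17.1]
baseTR [644.6 -90.4]
baseBL [553.    2.2]
pivotL [532.3 268.2]
pivotR [530.3 242.3]
small [559.4 138.2]
collar [ 739.3 -142.1]
turq [ 624.7 -245.3]
brown [ 436.1 -231.3]
postTop [442.8 257.5]
[318.9 290.8]
[  72.7    0.9 -171. ]
```

The square striped face is in the rest's left slot, top image (462,257). The round face is at (500,257). The turquoise (470,209) and brown (462,312) plates are look-alikes. The large clamp stands on the post at (193,250), and the small look-alike is at (262,240). The crop confirms the choice: square, striped, with the leaf on the press's near side.

Run:
```python
from workcell import env
from h import *
print(*go(env.state(),[520,250,215],[180,0,97]))
```

```text
[-0.38684869 -0.14670634 -0.00132795] [-4.24912096e-02  2.41679734e-02  6.07801602e+01]
```

Emit:
send_rows(
  targets="-0.387 -0.147 0 0 0 61 100;-0.387 -0.147 0 0 0 61 100;-0.387 -0.147 0 0 0 61 100;-0.387 -0.147 0 0 0 61 100;-0.387 -0.147 0 0 0 61 100;-0.387 -0.147 0 0 0 61 100;-0.387 -0.147 0 0 0 61 100;-0.387 -0.147 0 0 0 61 100;-0.387 -0.147 0 0 0 61 100;-0.387 -0.147 0 0 0 61 100;-0.387 -0.147 0 0 0 61 100;-0.387 -0.147 0 0 0 61 100",
)

```text
time_s: 1.25
ee_pos: [521.2, 248.4, 213.5]
ee_rot: [-180.0, -0.0, 96.6]
force: [-0.8, -0.7, -0.6]
gripper_width: 91.1
gripper_force: 0.0
```

Run:
```python
from workcell import env,eyes
from h import *
import pickle
f=eyes.grab_frame("wrist"); pickle.dump(f,open("wc.pkl","wb"))
s=env.state();print(s["time_s"],s["ee_pos"],s["ee_rot"],s["qpos"])
print(*go(s,[590,-45,215],[180,0,101]))
```

```text
1.3 [520.08746582 249.4646787  213.56213341] [-1.79931957e+02 -2.23172334e-02  9.66847073e+01] [2.44582981e+01 1.85224663e+01 8.93882114e+01 4.41484920e-02
 7.21473103e+01 1.77600216e+01]
[-0.30060047  0.03515803 -0.00159671] [-0.06717063 -0.02486905 -4.31527884]
```

Emit:
send_rows(
  targets="-0.3 0.035 -0.001 0 0 -4.3 100;-0.3 0.035 -0.001 0 0 -4.3 100;-0.3 0.035 -0.001 0 0 -4.3 100;-0.3 0.035 -0.001 0 0 -4.3 100;-0.3 0.035 -0.001 0 0 -4.3 100;-0.3 0.035 -0.001 0 0 -4.3 100;-0.3 0.035 -0.001 0 0 -4.3 100;-0.3 0.035 -0.001 0 0 -4.3 100;-0.3 0.035 -0.001 0 0 -4.3 100;-0.3 0.035 -0.001 0 0 -4.3 100",
)

```text
time_s: 2.13
ee_pos: [589.8, -42.3, 214.8]
ee_rot: [-180.0, -0.1, 101.1]
force: [1.0, -0.1, -0.4]
gripper_width: 91.1
gripper_force: 0.0
```

Run:
```python
from workcell import env,eyes
from h import *
import pickle
f=eyes.grab_frame("wrist"); pickle.dump(f,open("wp.pkl","wb"))
s=env.state();print(s["time_s"],s["ee_pos"],s["ee_rot"])
print(*go(s,[533,-224,170],[180,0,93]))
```

```text
2.1833 [589.71405235 -41.70305262 214.89884899] [-1.79978189e+02 -8.23783064e-02  1.01175619e+02]
[-0.16791242 -0.09095385  0.0446921 ] [-0.0276509  -0.08068239  8.1756335 ]
```

Emit:
send_rows(
  targets="-0.168 -0.091 0.045 0 0 8.2 100;-0.168 -0.091 0.045 0 0 8.2 100;-0.168 -0.091 0.045 0 0 8.2 100;-0.168 -0.091 0.045 0 0 8.2 100;-0.168 -0.091 0.045 0 0 8.2 100;-0.168 -0.091 0.045 0 0 8.2 100;-0.168 -0.091 0.045 0 0 8.2 100;-0.168 -0.091 0.045 0 0 8.2 100",
)

```text
time_s: 2.85
ee_pos: [533.9, -224.1, 170.3]
ee_rot: [180.0, -0.1, 93.0]
force: [-1.3, 0.0, 0.2]
gripper_width: 91.2
gripper_force: 0.0
```

Run:
```python
from workcell import env,eyes
from h import *
import pickle
f=eyes.grab_frame("wrist"); pickle.dump(f,open("wr.pkl","wb"))
s=env.state();print(s["time_s"],s["ee_pos"],s["ee_rot"])
for n in "cpr":
    f=pickle.load(open(f"w{n}.pkl","rb")); cv2.imwrite(f"pics/w{n}.png",f["image"])
m=np.vstack([np.hstack([pickle.load(open(f"w{n}.pkl","rb"))["image"][60:360,120:520] for n in ab]) for ab in ("cp",)]+[np.hstack([f["image"][60:360,120:520]]*2)])
cv2.imwrite("pics/m1.png",m)
```

```text
2.9 [ 534.07539976 -224.05144734  170.43450756] [ 1.79944841e+02 -2.85756270e-02  9.30283319e+01]
```

View pics/m1.png

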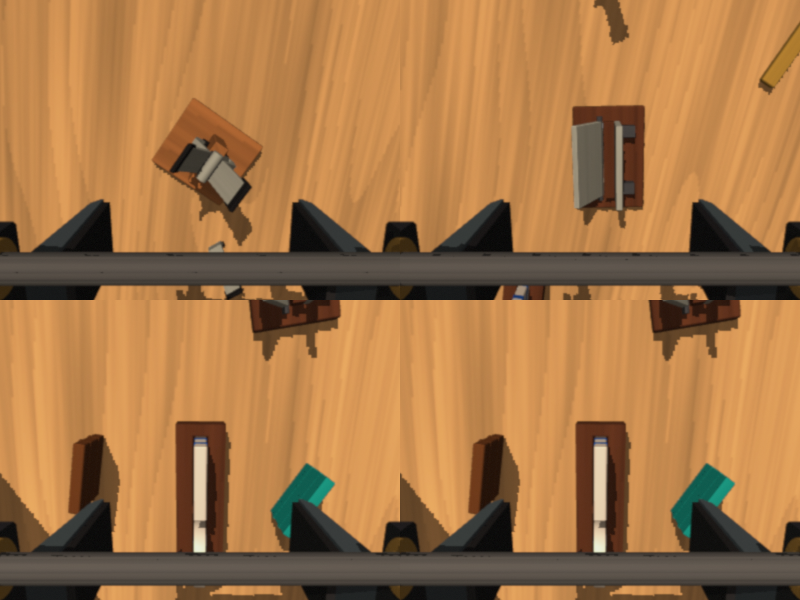

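Wrist views: the clamp sits around (330,230), the press around (330,220), and the face's top edge runs from about (320,200) to (320,282). I'll enlarge these.

Run:
```python
from h import *
import pickle
def c(n,x,y,w,h,W,H):
    return cv2.resize(pickle.load(open(f"w{n}.pkl","rb"))["image"][y:y+h,x:x+w],(W,H),interpolation=cv2.INTER_CUBIC)
m=np.zeros((600,800,3),np.uint8)
m[:,:300]=c("r",290,180,60,120,300,600)       # x5
m[:300,320:800][:, :480]=c("c",265,155,120,75,480,300) # x4
m[300:,320:800]=c("p",270,160,120,75,480,300)
cv2.imwrite("pics/m2.png",m)
```

```text
(no output)
```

View pics/m2.png

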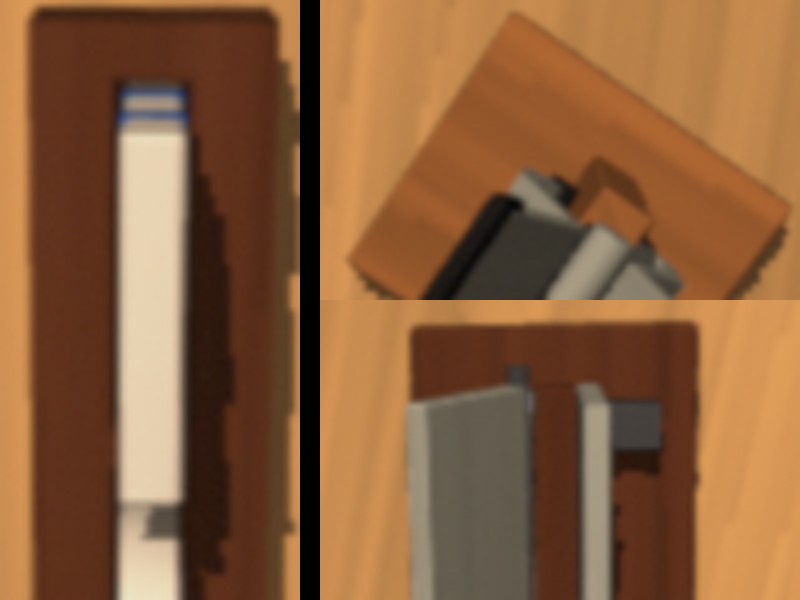

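Run:
```python
from h import *
from workcell import env
import pickle
np.set_printoptions(precision=1,suppress=True)
L=lambda n:pickle.load(open(f"w{n}.pkl","rb"))
ang=lambda v:np.degrees(np.arctan2(v[1],v[0]))
f=L("r"); P=[at(f,u,v,75)[:2] for u,v in((314,206.4),(327.4,206.4),(313.2,280.4),(326.2,280.4))]
a=(P[0]+P[1])/2;b=(P[2]+P[3])/2;print("face",a,b,(a+b)/2,np.linalg.norm(a-b),"thick",np.linalg.norm(P[0]-P[1]),"yaw",ang(a-b)-90)
f=L("p"); tl,tr,br=[at(f,u,v,12)[:2] for u,v in((292.75,166.2),(364.25,165.5),(363.2,269))]
print("press",(tl+br)/2,ang(tr-tl),ang(tr-br)-90,np.linalg.norm(tr-tl),np.linalg.norm(tr-br))
c1,c2,c3,c4=[at(f,u,v,64)[:2] for u,v in((335.75,186.2),(342.5,186.2),(333.2,269.5),(341.5,269.5))]
q=(c1+c2)/2;w=(c3+c4)/2;y=ang(q-w);print("cheek",q,w,(q+w)/2,np.linalg.norm(q-w),y-90, "press ctr",(q+w)/2-8.5*np.array([np.cos(np.radians(y-90)),np.sin(np.radians(y-90))]))
f=L("c"); A,B,C=[at(f,u,v,12)[:2] for u,v in((313.75,158),(382.5,206.75),(272,219.5))]
print("post",(B+C)/2,ang(A-C),ang(B-A),np.linalg.norm(A-C),np.linalg.norm(A-B),"pin",at(f,332,225,80))
print(*go(env.state(),[*((a+b)/2),170],[180,0,ang(a-b)]))
```

```text
face [ 533.1 -195.1] [ 535.4 -254.4] [ 534.3 -224.8] 59.31663483644898 thick 10.072756328122644 yaw 2.19448429222048
press [600.3 -43.3] 11.61924515145681 12.271235738833596 73.30735105006153 112.16620327178433
cheek [599.5  -1.7] [614.  -79.3] [606.8 -40.5] 78.87524721205887 10.60444025592652 press ctr [598.4 -42.1]
post [528.1 253.1] 61.49410045787049 -28.215452563806053 77.73135982208568 87.71910175189456 pin [531.  255.7  80. ]
[-0.  0.  0.] [ 0.1 -0.   0.8]
```

Emit:
send_rows(
  targets="0 0 0.035 0 0 0.8 45;0 0 0.07 0 0 0.8 45;0 0 0.1 0 0 0.8 45;0 0 0.111 0 0 0.8 45;0 0 0.111 0 0 0.8 45;0 0 0.111 0 0 0.8 20;0 0 0.111 0 0 0.8 0;0 0 0.111 0 0 0.8 0;0 0 0.111 0 0 0.8 0;0 0 0.111 0 0 0.8 0;0 0 0.111 0 0 0.8 0;0 0 0.111 0 0 0.8 0",
  grip_force=15,
)

```text
time_s: 3.9
ee_pos: [533.4, -226.4, 59.3]
ee_rot: [180.0, 0.0, 92.1]
force: [-0.4, 0.5, 0.5]
gripper_width: 14.0
gripper_force: 0.0
```

Emit:
send_rows(
  targets="0 0 0 0 0 0 0;0 0 0 0 0 0 0;0 0 0 0 0 0 0;0 0 0 0 0 0 0",
)

```text
time_s: 4.23
ee_pos: [533.4, -226.3, 59.2]
ee_rot: [180.0, 0.0, 92.1]
force: [1.0, -0.8, 3.3]
gripper_width: 10.1
gripper_force: 15.0
```

Emit:
send_rows(
  targets="0 0 -0.03 0 0 0 0;0 0 -0.06 0 0 0 0;0 0 -0.085 0 0 0 0;0 0 -0.085 0 0 0 0",
)

```text
time_s: 4.57
ee_pos: [536.3, -227.5, 149.1]
ee_rot: [179.5, 0.3, 92.1]
force: [0.4, 0.1, 0.5]
gripper_width: 10.3
gripper_force: 15.0
```

Run:
```python
from workcell import env
from h import *
s=env.state();print(s["ee_pos"],s["gripper_width"])
print(*go(s,[597,-44.3,140],[180,0,101.5]))
```

```text
[ 536.27498816 -227.54117101  149.08208676] 10.316792662339765
[0.18095548 0.06725353 0.00891149] [ 0.50687077  0.29354052 -9.41965537]
```

Emit:
send_rows(
  targets="0.036 0.013 0.003 0 0 -4 0;0.072 0.026 0.003 0 0 -9.4 0;0.109 0.039 0.003 0 0 -9.4 0;0.145 0.053 0.003 0 0 -9.4 0;0.181 0.066 0.003 0 0 -9.4 0;0.181 0.066 0.003 0 0 -9.4 0;0.181 0.066 0.003 0 0 -9.4 0;0.181 0.066 0.003 0 0 -9.4 0",
)

```text
time_s: 5.23
ee_pos: [592.0, -43.1, 140.0]
ee_rot: [-179.9, -0.0, 101.5]
force: [-0.2, -0.0, -0.3]
gripper_width: 10.1
gripper_force: 15.0
```

Run:
```python
from workcell import env,eyes
from h import *
import pickle
f=eyes.grab_frame("wrist"); s=env.state();print(s["ee_pos"],s["ee_rot"],s["gripper_width"])
pickle.dump(f,open("w2.pkl","wb"))
im=f["image"]
g=eyes.grab_frame("side")
print(proj(g,s["ee_pos"]))
u,v=proj(g,s["ee_pos"]).astype(int)
pickle.dump(g,open("s2.pkl","wb"))
a=cv2.resize(im[120:320,240:400],(480,600),interpolation=cv2.INTER_CUBIC)
b=cv2.resize(g["image"][v-90:v+110,u-53:u+54],(320,600),interpolation=cv2.INTER_CUBIC)
cv2.imwrite("pics/m3.png",np.hstack([a,b])); print(u-53,v-90)
```

```text
[591.99147831 -43.77966081 140.21525099] [-1.79911625e+02  9.25148434e-04  1.01451657e+02] 9.975109796864784
[342.2072931  257.25594561]
289 167
```

View pics/m3.png

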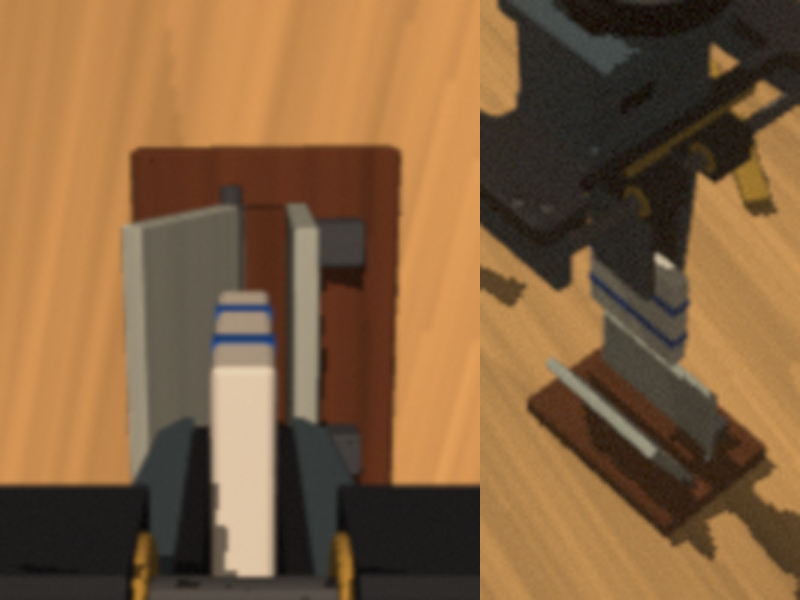

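The face is held at (243,368) in the crop, over the press and a little on the hinged side. The fixed cheek's top runs from about (308,228) to (305,420).

Run:
```python
from h import *
import pickle
from workcell import env
np.set_printoptions(precision=1,suppress=True)
f=pickle.load(open("w2.pkl","rb"));o=lambda x,y:(240+x/3,120+y/3)
ang=lambda v:np.degrees(np.arctan2(v[1],v[0]))
P=[at(f,*o(x,y),64)[:2] for x,y in((297,228),(320,228),(294,420),(317,420))]
q,w=(P[0]+P[1])/2,(P[2]+P[3])/2; print("cheek",P,ang(q-w)-90)
tl,tr=[at(f,*o(x,y),12)[:2] for x,y in((132,148),(400,148))]; br=at(f,*o(392,480),12)[:2]
print("base",tl,tr,ang(tr-tl),ang(tr-br)-90)
F=[at(f,*o(x,y),156)[:2] for x,y in((213,368),(274,368),(212,574),(274,574))]
print("face",F,ang(F[0]+F[1]-F[2]-F[3])-90)
G=[at(f,*o(x,y),96)[:2] for x,y in((220,291),(268,291))];print("low",G)
th=np.radians(11.5);ex=np.array([np.cos(th),np.sin(th)]);ey=np.array([-ex[1],ex[0]])
c=(tl+tr)/2-55*ey
pr=lambda p:((p-c)@ex,(p-c)@ey)
print("c",c);[print(n,*pr(p)) for n,p in (("ch",P[0]),("ch",P[1]),("ch",P[2]),("ch",P[3]),("fL",F[0]),("fR",F[1]),("fL",F[2]),("fR",F[3]),("lL",G[0]),("lR",G[1]),("tcp",env.state()["ee_pos"][:2]))]
```

```text
cheek [array([597.2,  -2. ]), array([602.4,  -0.9]), array([606.4, -47.6]), array([611.8, -46.5])] 11.514967587794374
base [552.3   4. ] [624.3  18.6] 11.492641595361187 12.264208330666463
face [array([582.2, -13.6]), array([591.1, -11.7]), array([588.5, -46.7]), array([598.1, -44.7])] 11.37917872480287
low [array([582.1, -13.7]), array([591.7, -11.8])]
c [599.2 -42.6]
ch 6.110303370659278 40.209985985335685
ch 11.41612781960615 40.20930212339658
ch 5.993841924943427 -6.308975333078775
ch 11.556893915915335 -6.309698919666566
fL -10.924084298408665 31.879042567820587
fR -1.784796149114206 31.87785684558319
fL -11.32147974346285 -1.847964594585471
fR -1.5296433617311291 -1.8492483394256194
lL -11.064570411060396 31.754428909896067
lR -1.277468445116152 31.75316378745281
tcp -7.363804876437956 -0.03388826999801655
```

Emit:
send_rows(
  targets="-0.001 0.003 0 0 0 0 0;-0.002 0.0055 0 0 0 0 0;-0.002 0.0055 0.02 0 0 0 0;-0.002 0.0055 0.035 0 0 0 0;-0.002 0.0055 0.05 0 0 0 0;-0.002 0.0055 0.06 0 0 0 0;-0.002 0.0055 0.066 0 0 0 0;-0.002 0.0055 0.07 0 0 0 0;-0.002 0.0055 0.072 0 0 0 0;-0.002 0.0055 0.072 0 0 0 0",
)

```text
time_s: 6.17
ee_pos: [598.6, -43.9, 68.9]
ee_rot: [180.0, -0.0, 101.5]
force: [0.5, -1.0, -0.1]
gripper_width: 9.6
gripper_force: 15.0
```

Emit:
send_rows(
  targets="0 0 0.001 0 0 0 0;0 0 0.002 0 0 0 0;0 0 0.002 0 0 0 0",
)

```text
time_s: 6.42
ee_pos: [598.7, -43.8, 67.3]
ee_rot: [180.0, 0.0, 101.5]
force: [-0.8, -0.3, 0.1]
gripper_width: 10.0
gripper_force: 15.0
```

Emit:
send_rows(
  targets="0 0 0.001 0 0 0 0;0 0 0.0015 0 0 0 0;0 0 0.0015 0 0 0 0",
)

```text
time_s: 6.67
ee_pos: [598.4, -43.8, 65.4]
ee_rot: [180.0, -0.0, 101.5]
force: [-0.5, 0.0, -0.9]
gripper_width: 10.1
gripper_force: 15.0
```

Run:
```python
from workcell import env,eyes
from h import *
f=eyes.grab_frame("wrist"); s=env.state();print(s["ee_pos"],s["force"],s["gripper_width"])
g=eyes.grab_frame("side"); u,v=proj(g,s["ee_pos"]).astype(int)
a=cv2.resize(f["image"][120:320,240:400],(480,600),interpolation=cv2.INTER_CUBIC)
b=cv2.resize(g["image"][v-60:v+60,u-32:u+32],(320,600),interpolation=cv2.INTER_CUBIC)
cv2.imwrite("pics/m4.png",np.hstack([a,b]))
```

```text
[598.47305358 -43.78343657  65.46056241] [-0.33205558 -0.930959   -0.49932767] 10.156739394230904
```

View pics/m4.png

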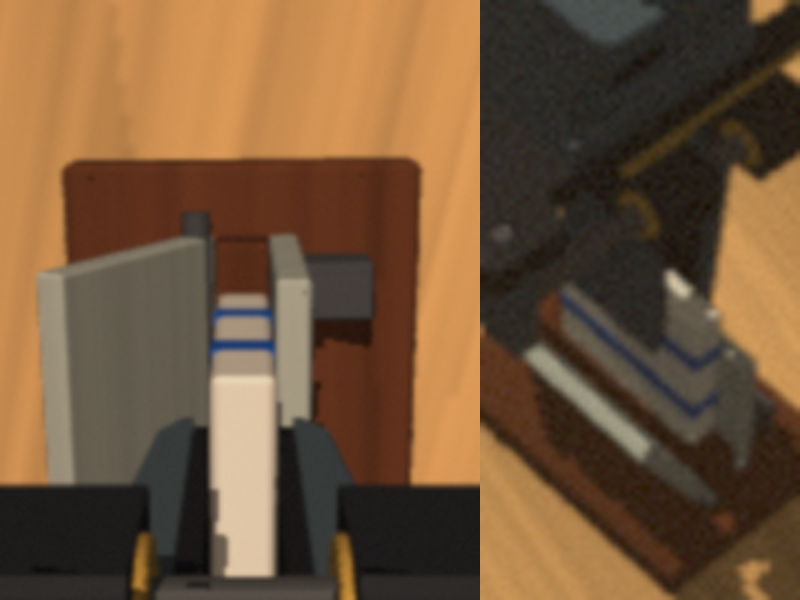

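The face stands between the cheeks at crop (243,376), clear of the fixed cheek, and the leaf is still open. I'll release it gently.

Emit:
send_rows(
  targets="0 0 0 0 0 0 14;0 0 0 0 0 0 18;0 0 0 0 0 0 25;0 0 0 0 0 0 30;0 0 -0.004 0 0 0 30;0 0 -0.02 0 0 0 30;0 0 -0.04 0 0 0 30;0 0 -0.06 0 0 0 30;0 0 -0.06 0 0 0 30",
)

```text
time_s: 7.52
ee_pos: [601.2, -44.1, 129.8]
ee_rot: [179.5, 0.1, 101.5]
force: [0.6, -0.3, 0.4]
gripper_width: 27.6
gripper_force: 0.0
```

Run:
```python
from workcell import env,eyes
from h import *
import pickle
f=eyes.grab_frame("wrist"); s=env.state();print(s["ee_pos"],s["force"],s["gripper_width"])
pickle.dump(f,open("w3.pkl","wb"))
g=eyes.grab_frame("side"); u,v=proj(g,[598,-42,50]).astype(int)
a=cv2.resize(f["image"][120:320,240:400],(480,600),interpolation=cv2.INTER_CUBIC)
b=cv2.resize(g["image"][v-60:v+60,u-32:u+32],(320,600),interpolation=cv2.INTER_CUBIC)
cv2.imwrite("pics/m5.png",np.hstack([a,b]))
```

```text
[600.04621589 -43.95545487 127.80113773] [-0.60424582 -0.82438609 -0.17984405] 27.753480392956817
```

View pics/m5.png

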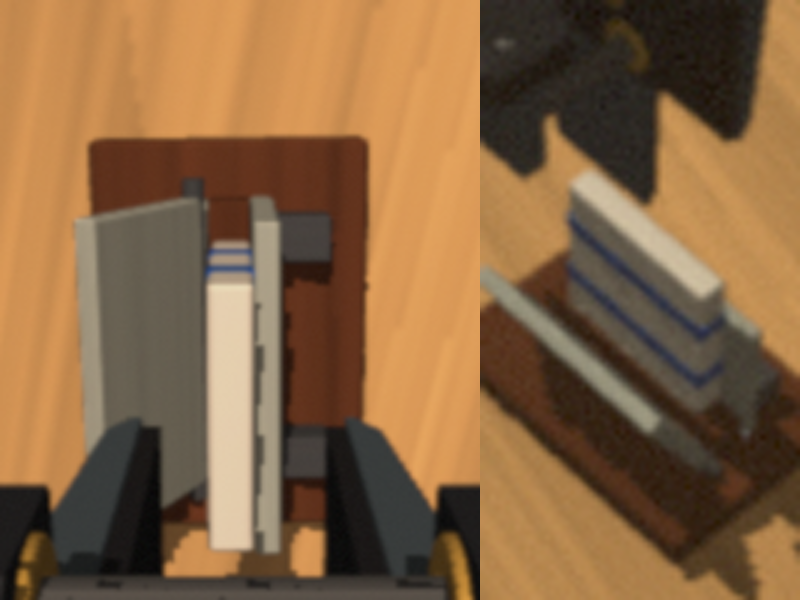

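Run:
```python
from h import *
import pickle
from workcell import env
np.set_printoptions(precision=1,suppress=True)
f=pickle.load(open("w3.pkl","rb"));o=lambda x,y:(240+x/3,120+y/3)
th=np.radians(11.5);ex=np.array([np.cos(th),np.sin(th)]);ey=np.array([-ex[1],ex[0]]);c=np.array([599.2,-42.6])
pr=lambda p:np.array([(p[:2]-c)@ex,(p[:2]-c)@ey])
for n,x,y,z in(("base",91,142,12),("base",368,137,12),("f",208,285,84),("f",252,285,84),("f",209,549,84),("f",252,549,84),("ch",257,223,64),("ch",280,223,64),("ch",256,552,64),("ch",280,552,64),("leaf out",78,220,55),("leaf in",98,220,57),("leaf low",88,440,55),):
    print(n,pr(at(f,*o(x,y),z)))
s=env.state();p=s["ee_pos"];print("tcp",pr(p),p[2],s["ee_rot"])
```

```text
base [-36.4  54.2]
base [36.7 55.4]
f [-4.3 29.8]
f [ 4.8 29.8]
f [ -4.6 -29.1]
f [  4.9 -29.1]
ch [ 6.2 39.8]
ch [11.3 39.8]
ch [  6.2 -39.2]
ch [ 12.  -39.3]
leaf out [-34.5  39.4]
leaf in [-29.7  39.6]
leaf low [-34.2 -13.8]
tcp [-0.6 -1.2] 126.11540957718964 [179.9   0.  101.5]
```

Emit:
send_rows(
  targets="0.001 -0.035 0 0 0 0 0;0.001 -0.061 0 0 0 0 0;0.001 -0.061 0.02 0 0 0 0;0.001 -0.061 0.05 0 0 0 0;0.001 -0.061 0.075 0 0 0 0;0.001 -0.061 0.08 0 0 0 0;0.001 -0.061 0.08 0 0 0 0;0.001 -0.058 0.08 0 0 0 0;0.001 -0.054 0.08 0 0 0 0;0.001 -0.05 0.08 0 0 0 0",
)

```text
time_s: 8.45
ee_pos: [550.9, -52.8, 46.8]
ee_rot: [179.8, 0.0, 101.5]
force: [0.7, -0.0, 0.2]
gripper_width: 0.3
gripper_force: 0.0
```

Emit:
send_rows(
  targets="0 0.004 0 0 0 0 0;0 0.008 0 0 0 0 0;0 0.012 0 0 0 0 0;0 0.015 0 0 0 0 0;0 0.018 0 0 0 0 0;0 0.018 0 0 0 0 0",
)

```text
time_s: 8.95
ee_pos: [567.9, -49.0, 45.6]
ee_rot: [179.9, 0.0, 101.5]
force: [-0.6, -0.3, 0.6]
gripper_width: 0.6
gripper_force: 0.5
```

```bash
cat > st.py <<'E'
from workcell import env
from h import *
np.set_printoptions(precision=1,suppress=True)
th=np.radians(11.5);ex=np.array([np.cos(th),np.sin(th)]);ey=np.array([-ex[1],ex[0]]);c=np.array([599.2,-42.6])
pr=lambda p:np.array([(p[:2]-c)@ex,(p[:2]-c)@ey])
s=env.state();p=s["ee_pos"];F=s["force"]
print("tcp press xy",pr(p),"z",p[2],"F",F[:2]@ex,F[:2]@ey,F[2],s["ee_rot"],s["gripper_width"],s["time_s"])
E
python3 st.py
```

```text
tcp press xy [-32.  -0.] z 45.59136738849368 F -0.6584128992960218 -0.22046045169835113 0.5911575039682203 [179.9   0.  101.5] 0.5806949748158903 8.95
```

Emit:
send_rows(
  targets="0 0.002 0 0 0 0 0;0 0.004 0 0 0 0 0;0 0.005 0 0 0 0 0;0 0.005 0 0 0 0 0",
)

```text
time_s: 9.28
ee_pos: [572.2, -48.1, 45.4]
ee_rot: [180.0, -0.0, 101.5]
force: [-0.8, -0.8, 0.8]
gripper_width: 0.5
gripper_force: 0.6
```

```bash
python3 st.py
```

```text
tcp press xy [-27.5  -0. ] z 45.420077496107076 F -0.939019663678204 -0.6255143416030188 0.7505234181595326 [180.   -0.  101.5] 0.48091328482677015 9.2833
```

Emit:
send_rows(
  targets="0 0.0015 0 0 0 0 0;0 0.003 0 0 0 0 0;0 0.003 0 0 0 0 0",
)

```text
time_s: 9.53
ee_pos: [575.2, -47.5, 45.5]
ee_rot: [180.0, -0.0, 101.5]
force: [-0.6, -0.5, 0.7]
gripper_width: 0.6
gripper_force: 0.6
```

Emit:
send_rows(
  targets="0 0.001 0 0 0 0 0;0 0.002 0 0 0 0 0;0 0.002 0 0 0 0 0",
)

```text
time_s: 9.78
ee_pos: [577.0, -47.1, 45.4]
ee_rot: [180.0, -0.0, 101.5]
force: [-1.1, -0.2, 0.5]
gripper_width: 0.8
gripper_force: 0.7
```

```bash
python3 st.py
```

```text
tcp press xy [-22.7  -0. ] z 45.43867075685514 F -1.1040319530397165 -0.01597636934111759 0.5298015713043426 [180.   -0.  101.5] 0.8287840505814802 9.7833
```

Emit:
send_rows(
  targets="0 0.001 0 0 0 0 0;0 0.002 0 0 0 0 0;0 0.002 0 0 0 0 0",
)

```text
time_s: 10.03
ee_pos: [577.9, -47.0, 45.4]
ee_rot: [-179.9, -0.0, 101.5]
force: [-4.5, -0.8, 4.3]
gripper_width: 0.5
gripper_force: 2.4
```

Emit:
send_rows(
  targets="0 0.001 0 0 0 0 0;0 0.002 0 0 0 0 0;0 0.002 0 0 0 0 0",
)

```text
time_s: 10.28
ee_pos: [577.9, -46.9, 45.4]
ee_rot: [-179.7, -0.0, 101.5]
force: [-8.9, -3.0, 7.1]
gripper_width: 0.0
gripper_force: 4.8
```

Run:
```python
exec(open('st.py').read())
from workcell import eyes
f=eyes.grab_frame("wrist");g=eyes.grab_frame("side"); u,v=proj(g,[598,-42,50]).astype(int)
a=cv2.resize(f["image"][120:320,240:400],(480,600),interpolation=cv2.INTER_CUBIC)
b=cv2.resize(g["image"][v-60:v+60,u-32:u+32],(320,600),interpolation=cv2.INTER_CUBIC)
cv2.imwrite("pics/m6.png",np.hstack([a,b]))
```

```text
tcp press xy [-21.7  -0. ] z 45.40590525362119 F -9.34561865868555 -1.1738296863011317 7.109330171655961 [-179.7   -0.   101.5] 0.008282166075676566 10.2833
```

Emit:
send_rows(
  targets="0 -0.004 0 0 0 0 0;0 -0.015 0 0 0 0 0;0 -0.025 0 0 0 0 0;0 -0.03 -0.03 0 0 0 30;0 -0.03 -0.07 0 0 0 70;0 -0.03 -0.11 0 0 0 100;0 -0.03 -0.14 0 0 0 100;0 -0.03 -0.14 0 0 0 100",
)

```text
time_s: 11.05
ee_pos: [555.6, -52.8, 192.6]
ee_rot: [179.1, 0.2, 101.5]
force: [0.1, -0.7, 0.5]
gripper_width: 31.0
gripper_force: 0.0
```

Run:
```python
from workcell import env
from h import *
s=env.state();print(s["ee_pos"],s["ee_rot"])
print(*go(s,[529.5,254.5,190],[180,0,61.6]))
```

```text
[555.57432169 -52.78483628 192.61559723] [179.13822043   0.2484883  101.46640293]
[0.30634374 0.03550887 0.00182129] [ 0.91317502 -0.06143598 39.86744424]
```

Emit:
send_rows(
  targets="0.308 0.032 -0.008 0 0 39.9 100;0.308 0.032 -0.008 0 0 39.9 100;0.308 0.032 -0.008 0 0 39.9 100;0.308 0.032 -0.008 0 0 39.9 100;0.308 0.032 -0.008 0 0 39.9 100;0.308 0.032 -0.008 0 0 39.9 100;0.308 0.032 -0.008 0 0 39.9 100;0.308 0.032 -0.008 0 0 39.9 100;0.308 0.032 -0.008 0 0 39.9 100;0.308 0.032 -0.008 0 0 39.9 100;0.308 0.032 -0.008 0 0 39.9 100",
)

```text
time_s: 11.97
ee_pos: [521.1, 255.5, 192.8]
ee_rot: [180.0, 0.0, 61.6]
force: [-1.3, -0.3, -0.4]
gripper_width: 91.5
gripper_force: 0.0
```

Run:
```python
from workcell import env,eyes
from h import *
import pickle
f=eyes.grab_frame("wrist"); s=env.state();print(s["ee_pos"],s["ee_rot"],s["gripper_width"])
pickle.dump(f,open("w4.pkl","wb"))
m5=cv2.imread("pics/m6.png")
a=cv2.resize(f["image"][120:320,240:400],(480,600),interpolation=cv2.INTER_CUBIC)
b=m5[:,480:]
cv2.imwrite("pics/m7.png",np.hstack([a,b]))
```

```text
[521.25563282 254.83979493 193.00983383] [1.79998541e+02 3.36441410e-02 6.15444762e+01] 91.1798807076988
```

View pics/m7.png

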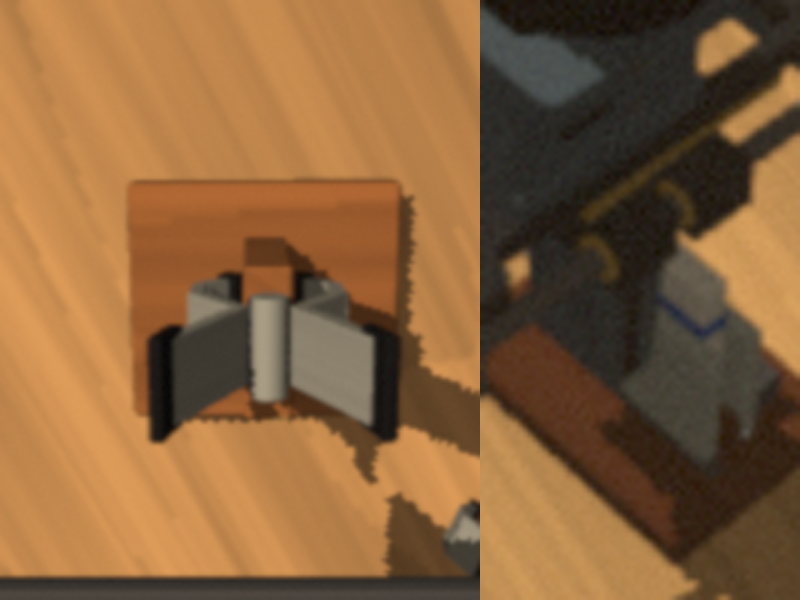

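The clamp is square to the tool: pin at crop (268,347), handle outer edges at x=152 and 398. The right panel shows the leaf upright against the face.

Run:
```python
from h import *
import pickle
from workcell import env
np.set_printoptions(precision=1,suppress=True)
f=pickle.load(open("w4.pkl","rb"));o=lambda x,y:(240+x/3,120+y/3)
s=env.state();r=R.from_euler("xyz",s["ee_rot"],degrees=True)
t=lambda x,y,z:r.inv().apply(at(f,*o(x,y),z)-s["ee_pos"])
print("pin",t(268.5,295,82),t(268.5,400,82))
print("handle",t(152,438,123),t(398,438,123),t(150,335,123),t(400,332,123))
print("base",t(128,183,12),t(400,182,12),t(140,413,12))
print("tcp chk",proj(f,s["ee_pos"]))
```

```text
pin [ 17.4   6.8 111. ] [-11.9   7.  111. ]
handle [ -8.9 -21.7  70. ] [-8.9 36.6 70. ] [ 16.2 -21.6  70. ] [16.9 36.1 70. ]
base [ 40.4 -37.3 181. ] [ 40.8  51.1 181. ] [-37.9 -35.2 181. ]
tcp chk [321.6 293.9]
```

Emit:
send_rows(
  targets="0.003 0.0065 0 0 0 0 100;0.003 0.0065 0 0 0 0 100;0.003 0.0065 0.03 0 0 0 100;0.003 0.0065 0.06 0 0 0 100;0.003 0.0065 0.08 0 0 0 100;0.003 0.0065 0.089 0 0 0 100;0.003 0.0065 0.089 0 0 0 100;0.003 0.0065 0.089 0 0 0 80;0.003 0.0065 0.089 0 0 0 70;0.003 0.0065 0.089 0 0 0 65",
  grip_force=30,
)

```text
time_s: 12.85
ee_pos: [529.6, 255.7, 106.2]
ee_rot: [179.9, -0.2, 61.6]
force: [-0.6, -0.2, -0.1]
gripper_width: 74.1
gripper_force: 0.0
```

Emit:
send_rows(
  targets="0 0 0 0 0 0 55;0 0 0 0 0 0 45;0 0 0 0 0 0 35;0 0 0 0 0 0 30;0 0 0 0 0 0 30;0 0 0 0 0 0 20;0 0 0 0 0 0 20;0 0 0 0 0 0 20",
)

```text
time_s: 13.52
ee_pos: [530.3, 256.5, 109.1]
ee_rot: [179.8, -0.3, 61.6]
force: [-3.1, -1.0, 19.0]
gripper_width: 30.5
gripper_force: 30.0
```

Emit:
send_rows(
  targets="0 0 -0.005 0 0 0 15;0 0 -0.02 0 0 0 15;0 0 -0.045 0 0 0 15;0 0 -0.07 0 0 0 15;0 0 -0.09 0 0 0 15;0 0 -0.095 0 0 0 15;0 0 -0.095 0 0 0 15",
)

```text
time_s: 14.1
ee_pos: [529.1, 255.7, 200.9]
ee_rot: [179.9, -0.2, 61.6]
force: [-0.1, 0.5, -1.8]
gripper_width: 30.6
gripper_force: 30.0
```

Run:
```python
from workcell import env
from h import *
s=env.state();print(s["ee_pos"],s["ee_rot"],s["force"],s["gripper_width"])
print(*go(s,[599.2,-42.6,200],[180,0,101.5]))
```

```text
[529.05270527 255.70295922 200.87152041] [ 1.79887973e+02 -1.54208581e-01  6.15854988e+01] [-0.10296799  0.52808268 -1.79174002] 30.56481958603157
[-0.228988    0.20364215  0.00065338] [  0.16117339  -0.1088997  -39.91461455]
```

Emit:
send_rows(
  targets="-0.229 0.204 0 0 0 -39.9 15;-0.229 0.204 0 0 0 -39.9 15;-0.229 0.204 0 0 0 -39.9 15;-0.229 0.204 0 0 0 -39.9 15;-0.229 0.204 0 0 0 -39.9 15;-0.229 0.204 0 0 0 -39.9 15;-0.229 0.204 0 0 0 -39.9 15;-0.229 0.204 0 0 0 -39.9 15;-0.229 0.204 0 0 0 -39.9 15;-0.229 0.204 0 0 0 -39.9 15;-0.229 0.204 0 0 0 -39.9 15;-0.229 0.204 0 0 0 -39.9 15",
)

```text
time_s: 15.1
ee_pos: [598.1, -41.8, 198.5]
ee_rot: [-179.9, -0.1, 101.6]
force: [-0.3, 0.7, -1.3]
gripper_width: 30.7
gripper_force: 30.0
```

Run:
```python
exec(open('st.py').read())
from workcell import eyes
import pickle
f=eyes.grab_frame("wrist");pickle.dump(f,open("w5.pkl","wb"));g=eyes.grab_frame("side"); pickle.dump(g,open("s5.pkl","wb"))
u,v=proj(g,[598,-42,110]).astype(int)
a=cv2.resize(f["image"][120:320,240:400],(480,600),interpolation=cv2.INTER_CUBIC)
b=cv2.resize(g["image"][v-75:v+75,u-40:u+40],(320,600),interpolation=cv2.INTER_CUBIC)
cv2.imwrite("pics/m8.png",np.hstack([a,b])); print(u-40,v-75)
```

```text
tcp press xy [-0.9  1. ] z 198.46341005314488 F -0.16046951715960242 0.7837836943044049 -1.2759006157413957 [-179.9   -0.1  101.6] 30.733301535432478 15.1
304 193
```

View pics/m8.png

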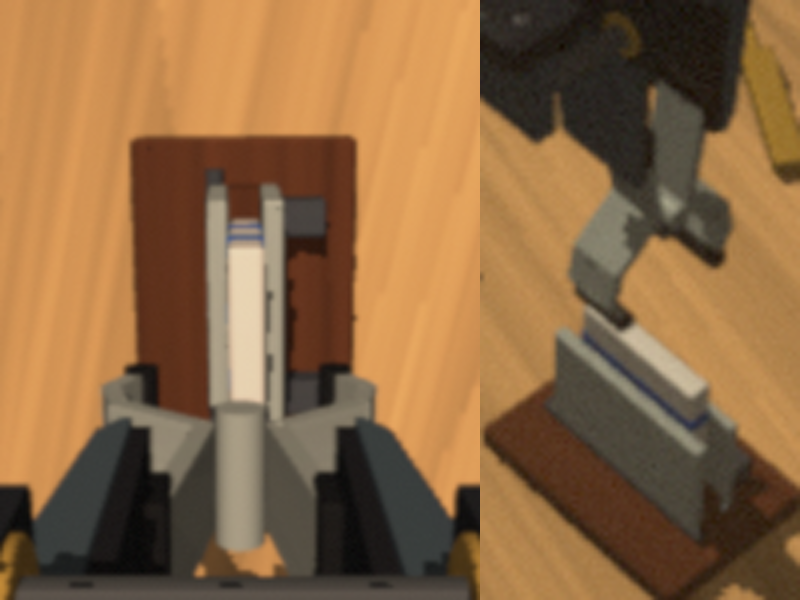

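The leaf is upright against the face. The clamp is held open and square, with its pin at crop x≈240, y 405 to 548, above the press. These were the last of the ten pictures, so I go on with numbers from here.

Run:
```python
exec(open('st.py').read())
import pickle
f=pickle.load(open("w5.pkl","rb"));o=lambda x,y:(240+x/3,120+y/3)
for n,x,y,z in(("pin",241,405,171),("pin",240,548,171),("base",132,140,12),("base",355,138,12),("chL",208,197,64),("chR",285,200,64),("chR",287,415,64),("chL",210,400,64),("f",229,247,84),("f",263,247,84),("f",230,400,84),("f",267,400,84)): print(n,pr(at(f,*o(x,y),z)))
g=pickle.load(open("s5.pkl","rb"));o=lambda x,y:(304+x/4,193+y/4)
for p in ([0,0,166],[0,12,166-7],[-11.5,-40,64],[5,-30,84],[-5,-30,84],[-5,30,84]):
    q=np.array([*(c+p[0]*ex+p[1]*ey),p[2]]); print(p,(proj(g,q)-[304,193])*4+[480,0])
```

```text
tcp press xy [-0.6  1. ] z 199.1075157424907 F -1.153457428658521 0.3193707512875426 -1.435771342950079 [-180.    -0.   101.6] 30.73691099543266 15.2
pin [-0.5 12.6]
pin [ -0.7 -17.4]
base [-36.3  54. ]
base [36.6 54.7]
chL [-9.9 41.1]
chR [11.9 40.3]
chR [ 13.2 -23.6]
chL [ -9.8 -19. ]
f [-3.8 30. ]
f [ 5.3 30. ]
f [ -3.6 -12.9]
f [  6.7 -12.9]
[0, 0, 166] [649.8 198.7]
[0, 12, 159] [626.3 193.4]
[-11.5, -40, 64] [695. 458.]
[5, -30, 84] [710.5 385.6]
[-5, -30, 84] [690.9 399.9]
[-5, 30, 84] [582.3 306.5]
```

Emit:
send_rows(
  targets="0.0005 0.0005 0 0 0 0 15;0.001 0.0015 0 0 0 0 15;0.001 0.0015 0.01 0 0 0 15;0.001 0.0015 0.025 0 0 0 15;0.001 0.0015 0.04 0 0 0 15;0.001 0.0015 0.055 0 0 0 15;0.001 0.0015 0.065 0 0 0 15;0.001 0.0015 0.07 0 0 0 15;0.001 0.0015 0.07 0 0 0 15",
)

```text
time_s: 15.95
ee_pos: [599.3, -41.7, 127.9]
ee_rot: [-179.9, -0.0, 101.5]
force: [-0.6, -0.3, -1.8]
gripper_width: 30.5
gripper_force: 30.0
```

```bash
python3 st.py
```

```text
tcp press xy [0.3 0.9] z 127.94705849393229 F -0.6566013738343432 -0.12217708814027188 -1.8342478670451587 [-179.9   -0.   101.5] 30.493046892332757 15.95
```

Emit:
send_rows(
  targets="0 0 0.0015 0 0 0 15;0 0 0.003 0 0 0 15;0 0 0.004 0 0 0 15;0 0 0.004 0 0 0 15",
)

```text
time_s: 16.28
ee_pos: [600.3, -41.9, 125.8]
ee_rot: [180.0, 0.0, 101.5]
force: [-0.8, 0.1, -0.9]
gripper_width: 30.8
gripper_force: 30.0
```

Emit:
send_rows(
  targets="0 0 0.0015 0 0 0 15;0 0 0.002 0 0 0 15;0 0 0.002 0 0 0 15",
)

```text
time_s: 16.53
ee_pos: [600.1, -41.9, 123.4]
ee_rot: [180.0, -0.0, 101.5]
force: [-0.3, 0.9, -0.5]
gripper_width: 30.6
gripper_force: 30.0
```

Emit:
send_rows(
  targets="0 0 0.001 0 0 0 15;0 0 0.002 0 0 0 15;0 0 0.002 0 0 0 15",
)

```text
time_s: 16.78
ee_pos: [600.3, -42.0, 123.2]
ee_rot: [179.9, 0.0, 101.5]
force: [-2.4, 0.5, 7.4]
gripper_width: 30.9
gripper_force: 30.0
```

Emit:
send_rows(
  targets="0 0 0.001 0 0 0 15;0 0 0.001 0 0 0 38;0 0 0.001 0 0 0 42;0 0 0.001 0 0 0 46;0 0 0.001 0 0 0 50;0 0 0.001 0 0 0 54;0 0 0.001 0 0 0 58;0 0 0.001 0 0 0 75;0 0 0.001 0 0 0 90;0 0 0.001 0 0 0 95;0 0 0.001 0 0 0 95;0 0 0.001 0 0 0 95",
)

```text
time_s: 17.78
ee_pos: [600.2, -41.8, 120.4]
ee_rot: [180.0, -0.0, 101.5]
force: [-0.3, 0.2, -0.1]
gripper_width: 83.3
gripper_force: 0.0
```

Run:
```python
exec(open('st.py').read())
from workcell import eyes
import pickle
pickle.dump(eyes.grab_frame("side"),open("s6.pkl","wb"))
```

```text
tcp press xy [1.1 0.6] z 120.43470749914192 F -0.21176303443196565 0.21504323075260676 -0.08838955151631715 [180.   -0.  101.5] 83.29995756155863 17.7833
```

Emit:
send_rows(
  targets="0 0 -0.01 0 0 0 100;0 0 -0.03 0 0 0 100;0 0 -0.06 0 0 0 100;0 0 -0.09 0 0 0 100;0 0 -0.11 0 0 0 100;0 0 -0.11 0 0 0 100;0 0 -0.11 0 0 0 100",
)

```text
time_s: 18.42
ee_pos: [600.7, -41.9, 232.3]
ee_rot: [179.8, 0.1, 101.5]
force: [0.3, 0.1, 0.2]
gripper_width: 91.2
gripper_force: 0.0
```

Run:
```python
exec(open('st.py').read())
from workcell import eyes
f=eyes.grab_frame("wrist");im=f["image"];hsv=cv2.cvtColor(im,cv2.COLOR_BGR2HSV)
w=lambda x,y,z:np.array([*(c+x*ex+y*ey),z])
for n,p in (("pin+",(0,14.6,96)),("pin-",(0,-14.6,96)),("h",(-25,0,138)),("h",(25,0,138)),("f+",(0,30,84)),("chL",(-11.5,40,64)),("chR",(11.5,40,64))): print(n,proj(f,w(*p)))
# grey (unsaturated) runs across chosen rows
for z,y in((96,8),(96,-8),(84,25),(64,37)):
    u,v=proj(f,w(0,y,z)); r=int(round(v)); row=hsv[r,int(u)-60:int(u)+60]
    print("row",r,"u0",int(u)-60,"V",row[::3,2].tolist(),"S",row[::3,1].tolist())
u,v=proj(f,w(0,0,96)); print("col",int(u),im[int(v)-60:int(v)+40:2,int(u),:].mean(1).astype(int).tolist(),int(v)-60)
```

```text
tcp press xy [1.6 0.3] z 232.3355707501573 F 0.30632787839177633 0.07843408628496577 0.22289793343173248 [179.8   0.1 101.5] 91.20625111953707 18.4167
pin+ [317.3 215. ]
pin- [317.4 247.1]
h [284.6 244.1]
h [349.6 243.9]
f+ [317.2 195.5]
chL [305.1 182. ]
chR [329.5 181.9]
row 222 u0 257 V [212, 201, 204, 203, 197, 208, 197, 189, 193, 154, 85, 91, 128, 126, 127, 127, 125, 118, 107, 132, 160, 154, 110, 108, 116, 114, 110, 109, 109, 119, 95, 88, 209, 216, 220, 218, 214, 213, 224, 215] S [153, 153, 154, 153, 154, 153, 154, 155, 155, 156, 183, 179, 58, 55, 56, 56, 55, 54, 52, 54, 54, 56, 53, 54, 55, 54, 53, 54, 54, 62, 183, 177, 154, 153, 153, 153, 154, 154, 151, 154]
row 240 u0 257 V [202, 202, 203, 197, 208, 197, 191, 195, 192, 182, 43, 25, 39, 78, 79, 80, 80, 82, 77, 125, 161, 155, 111, 95, 101, 102, 101, 100, 100, 79, 21, 32, 201, 216, 217, 213, 219, 220, 214, 216] S [154, 154, 153, 153, 153, 154, 154, 154, 153, 154, 119, 51, 52, 52, 52, 54, 54, 53, 53, 53, 55, 54, 55, 54, 56, 53, 56, 51, 54, 52, 49, 80, 155, 155, 153, 153, 154, 153, 154, 153]
row 201 u0 257 V [203, 213, 204, 204, 20
[... 300 characters left out ...]
77, 183, 183, 180, 154, 153, 154, 154, 152, 153, 155, 152]
row 185 u0 257 V [195, 203, 212, 203, 203, 201, 193, 204, 197, 101, 91, 90, 92, 93, 95, 90, 99, 168, 159, 88, 84, 86, 121, 169, 112, 70, 71, 71, 68, 83, 95, 94, 197, 220, 215, 215, 214, 223, 221, 217] S [153, 153, 153, 155, 155, 155, 153, 154, 154, 169, 182, 178, 175, 178, 180, 178, 139, 55, 55, 171, 176, 184, 65, 54, 50, 29, 36, 40, 41, 178, 180, 182, 154, 153, 153, 154, 154, 152, 152, 154]
col 317 [56, 57, 57, 49, 50, 51, 50, 51, 73, 109, 131, 120, 163, 202, 201, 201, 200, 200, 200, 199, 199, 200, 199, 158, 127, 145, 145, 144, 145, 145, 145, 145, 145, 145, 145, 144, 144, 144, 144, 141, 104, 94, 129, 145, 95, 62, 65, 65, 64, 64] 171
```

The check matches a seated clamp: the pin is centred and square, the handles are symmetric, and the face and leaf haven't moved. I'll hand it in.

```bash
python3 -c "
from workcell import env
print(env.job_done())"
```

```text
the job is handed in; nothing more can be done
None
```

I stood the square face in the press, swung the leaf up against it, clipped the clamp on from above and handed the job in after about 18 s of robot time. The clamp sits about 2 mm off the press's middle by my measurement; I checked the final seating from contact force and image numbers, as my ten pictures were used up.

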